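# Put the dried sampling probe away in its cradle

## Robot

A 7-joint arm with a two-finger parallel gripper is mounted at the origin on a cart in front of the work surface, level with it; the furniture and walls round the work are solid. World frame = base frame: x ahead of the robot, y to its left, z up, the work surface at z = 0. Lengths are in m, angles in rad, forces in N, time in s.
With the tool pointing down it reaches from about 0.4 to 0.85 m from the base axis. Payload 10.4 kg.
Tool frame: the origin (TCP) lies on the centre line of the jaws, within the pads' length; the fingertips stand 17 mm ahead of it and the grasp point (between the pads) lies 2 mm behind it; z points along the fingers, y is the line along which they close (so a half turn about z gives the same grasp; the last joint's range is limited). The gripper opens to 85 mm and grips with 20 to 120 N. Pads are 22 mm wide; open, the fingers measure 114 mm over their backs; the gripper's body (76 mm by 85 mm) begins 54 mm behind the grasp point. The pads swing forward as they close: fully open they stand 13 mm farther back than shut.
Start: joints at [-1.316, 0.332, -0.065, 1.46, 0.022, 1.35, -0.088], TCP at [0.171, 0.601, 0.248] pointing down, gripper open.
Joint ranges: [-2.6, 2.6], [-0.5, 2.12], [-1.47, 1.34], [0.16, 2.42], [-1.27, 4.41], [0.06, 2.06], [-2.6, 2.6]. Speed limits (rad/s): [2.22, 2.22, 2.79, 2.79, 3.14, 3.14, 3.14].

## Interface

Orientations are given as a unit quaternion [x, y, z, w].
In Python, from workcell import get_obs, optics, job gives the robot as it stands. The module is installed in compiled form; this text tells all that it offers.
- The arm moves only by the tool send_rows, never from a script. Its argument "plan" is a list that holds one entry, the list of rows, each a list of 7 numbers: the turn, a rotation vector about the tool's x, y, z in units of 1.5 rad (1.0 is 1.5 rad), then the shift along the tool's x, y, z in units of 20 cm (1.0 is 20 cm), then the opening, from 0 (shut) to 1 (fully open). A call has 1 to 20 rows; each row shifts and turns the commanded pose from where the row before left it, along the tool's axes as they then stand; what a row does not reach is not made up. A row lasts 1/12 s, in which the tool goes at most 41.7 mm and 7.16 degrees, less where a joint would pass 70% of its speed; a pose out of reach is approached as far as the arm can. A call with a number of a shift or a turn outside -1 to 1 is refused whole. A call with a gripper value outside its range is refused whole. The fingers move at their own pace and stop on an object; "squeeze" is the grip in N (left out, the last holds). Time passes only in rows, so rows that do not move let the fingers close. It gives the time, the measured TCP pose, the force, the opening and the grip force at its end, in the units of the state.
- get_obs(): the state, without advancing time (a new reading comes with each control period).
- optics.camera(name): name is "scene" or "top" or "wrist"; returns the picture (480x640x3 uint8, red, green, blue); there is no depth.
- optics.get_calibration(name): a dict with "intrinsics" (3x3 intrinsics, pixels), "world_from_camera" (4x4, takes a point from camera to world coordinates); the wrist camera has in their place "T_tool_cam" (4x4, takes a point from camera to tool coordinates, whose origin is the TCP and whose axes are the flange's). Camera axes: x right, y up, looking along -z (the intrinsics and any distortion apply to the point x, -y, -z); pixel columns grow to the right and rows downward; lengths in m; the calibration is good to about 2 mm. A picture is of the moment at which its call begins: read the wrist's pose just before it. get_calibration takes no time and is no camera call.
- job.hand_in(): hands the job in; it is judged then, once.
The state is a dict: "clock": time; "joint_pos": joint angles; "joint_velocities": joint speeds; "tau": joint torques, N m; "position": TCP position; "ee_rot": TCP orientation; "ft_force": force on the tool from outside, world axes, zero at the start; "torque": the same for the moment, N m; "grip_width": opening from 0.0 (shut) to 1.0 (fully open); "grasp_force": force on a finger pad.
Only numpy, scipy, OpenCV 4.12 (cv2) and the standard library are available. Lean on these libraries where they do the work, as an engineer would, in place of code of your own. Each camera call takes 0.05 s, during which the arm holds its last target. There are 200 camera calls.

## Task

Draw the steel probe straight out of the light drying stand by its square head, without tipping the stand or dragging it along, and lay it down on the bench. Let go of it, take it again by the middle of its shank, and lay it in the storage cradle with its head in the wide pocket and its shank in the narrow slot, then let go. Do not let the probe fall, leave the stand standing where it is, and do not disturb the other things on the bench.

Things in the scene. Friction and masses are not known exactly. Their poses are not given: they have to be found in the camera images.
- probe: steel probe, 70 g: round shank 10 mm thick, 140 mm, square head 18 x 18 x 30 mm. Origin on the axis at the shank's balance point, 48 mm from the head, 92 mm from the tip; +x to the head; y, z square to its faces. Starts level, on the bottom of the stand's bore, head faces upright, head 12 mm clear of the mouth, tip 18 mm out behind. Laid down it rests on a head flat (axis 9 mm up) and its tip
- probe_head (a point): centre of the probe's square head, on the axis, 63 mm from the probe's origin
- probe_tip (a point): end of the probe's shank, on the axis, 92 mm from the probe's origin
- stand: light loose white stand, 130 g: level tube 110 mm long, 25 mm outside, bore 15 mm, open at both ends, on a 12 mm post amid a thin foot 70 x 56 mm. Origin at the centre of the foot's underside; tube axis 80 mm above it, along x; +x points to the mouth where the probe's head projects. The probe comes out toward +x and is free after about 125 mm
- stand_mouth (a point): centre of the tube's mouth, 55 mm along x from the stand's centre, 80 mm up; its x axis is the pulling direction. The strip of bench between stand and cradle (around x = 0.55 m, y from -0.06 to +0.04 m) is always free for laying the probe down
- cradle: fixed storage cradle, grey blocks on a base 204 x 60 x 6 mm. Origin at the underside below the middle of the finger bay; +x to the end with the wide head pocket: x 42 to 86 mm, 28 mm wide, floor 24 mm up, its inner wall open 16 mm wide. Finger bay: x -36 to 36 mm, open to both sides above the base. Shank slot: x -100 to -36 mm, 16 mm wide, floor 28 mm up. Walls end 46 mm up
- cradle_seat (a point): where the probe's origin lies when it is stored: 33 mm above the cradle's origin; the probe's +x then points along the cradle's +x
- beaker: empty 100 ml beaker, 52 mm across, 68 mm high; origin at the centre of its underside; bystander
- culture_tube: standing culture tube with a screw cap, 25 mm across, 68 mm high; origin at the centre of its underside; bystander
- wash_bottle: wash bottle, 106 x 61 x 179 mm; origin at its underside; bystander
- tape_roll: roll of tape lying flat, 103 mm across, 25 mm high; origin at its underside; bystander
- marker: marker pen lying on the bench, 135 mm long along its y, 17 mm thick; bystander
- spanner: spanner lying at the back of the bench, 158 mm long along its y; bystander

How it is judged:
By the outcome, as a careful person would: the job done as asked, in the order asked, and still so for the second after the job is handed in, with the robot touching nothing.
It also fails if it takes over 54 s, if anything falls off the work surface, if the arm or the gripper's body presses on something with over 40 N, if the wrist force passes 120 N, or if a joint passes its speed limit or range.

## Working session

There is one attempt and no reset: what is moved stays moved. The work goes in short steps, Python scripts to look and compute and a tool call to move; the robot and the scene stay as the last step left them, time stands still between calls to the robot, and variables do not carry over. Pictures are saved under pics/ and viewed, at most 10 in all, crops included, and the job is handed in when it is done.

Besides the shell and the picture viewer there is one more tool, called after "Call:" as name([rows], argument=value, ...), one row to a line, values as JSON. send_rows: Moves the arm, as the interface text tells. Its arguments: {"type":"object","properties":{"plan":{"type":"array"},"squeeze":{"type":"number"}},"required":["plan"]}

```bash
mkdir -p pics; python3 - <<'E'
from workcell import get_obs, optics
import cv2
s=get_obs(); print({k:s[k] for k in ('clock','position','ee_rot','grip_width','joint_pos')})
for n in ('scene','top'):
    cv2.imwrite(f'pics/{n}0.png',optics.camera(n)[:,:,::-1])
    print(n,optics.get_calibration(n))
print(optics.get_calibration('wrist'))
E
```

```text
{'clock': 0.0, 'position': array([0.17133001, 0.60069935, 0.24752593]), 'ee_rot': array([ 1.38452127e-01,  9.90368877e-01, -7.00730703e-04, -6.60147065e-05]), 'grip_width': 0.9980882871809285, 'joint_pos': array([-1.31557924,  0.33286816, -0.06467718,  1.46092506,  0.02159057,
        1.34990202, -0.08847662])}
scene {'intrinsics': array([[435.22473058,   0.        , 331.72867225],
       [  0.        , 435.22473058, 239.17297464],
       [  0.        ,   0.        ,   1.        ]]), 'world_from_camera': array([[ 0.82680316,  0.34393894, -0.44508712,  0.22341457],
       [-0.56220996,  0.53032764, -0.63456485, -0.5154837 ],
       [ 0.01779044,  0.77489263,  0.63184247,  0.61976963],
       [ 0.        ,  0.        ,  0.        ,  1.        ]])}
top {'intrinsics': array([[444.06844248,   0.        , 319.5145742 ],
       [  0.        , 444.06844248, 234.94607785],
       [  0.        ,   0.        ,   1.        ]]), 'world_from_camera': array([[ 0.04195273,  0.97511301, -0.21770296,  0.41309465],
       [-0.99911647,  0.04148943, -0.00670079,  0.02522448],
       [ 0.00249834,  0.21779173,  0.97599207,  0.90153685],
       [ 0.        ,  0.        ,  0.        ,  1.        ]])}
{'intrinsics': array([[357.63588043,   0.        , 316.66374565],
       [  0.        , 357.63588043, 236.46699202],
       [  0.        ,   0.        ,   1.        ]]), 'T_tool_cam': array([[ 9.69706139e-05,  9.53775412e-01,  3.00520307e-01,
         7.65165769e-02],
       [ 9.99999991e-01, -1.19746955e-04,  5.73707914e-05,
        -1.34254826e-04],
       [ 9.07052417e-05,  3.00520299e-01, -9.53775415e-01,
        -1.25010463e-01],
       [ 0.00000000e+00,  0.00000000e+00,  0.00000000e+00,
         1.00000000e+00]])}
```

View pics/scene0.png

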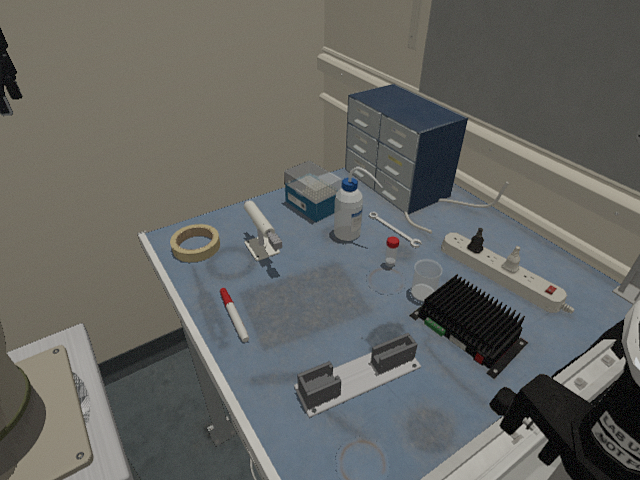

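View pics/top0.png

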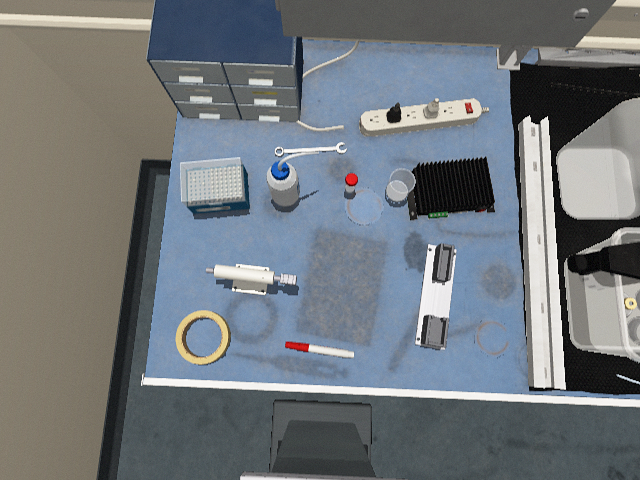

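```bash
python3 - <<'E'
import cv2,numpy as np
t=cv2.imread('pics/top0.png');s=cv2.imread('pics/scene0.png')
def c(im,x,y,w,h,k): return cv2.resize(im[y:y+h,x:x+w],None,fx=k,fy=k,interpolation=cv2.INTER_CUBIC)
a=c(t,200,250,100,60,8); 
b=c(s,230,190,66,80,7)
cv2.imwrite('pics/a.png',a)
cv2.imwrite('pics/b.png',np.hstack([c(t,405,235,66,120,5),c(s,285,320,92,120,5)[:,:460]]))
E
```

```text
(no output)
```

View pics/a.png

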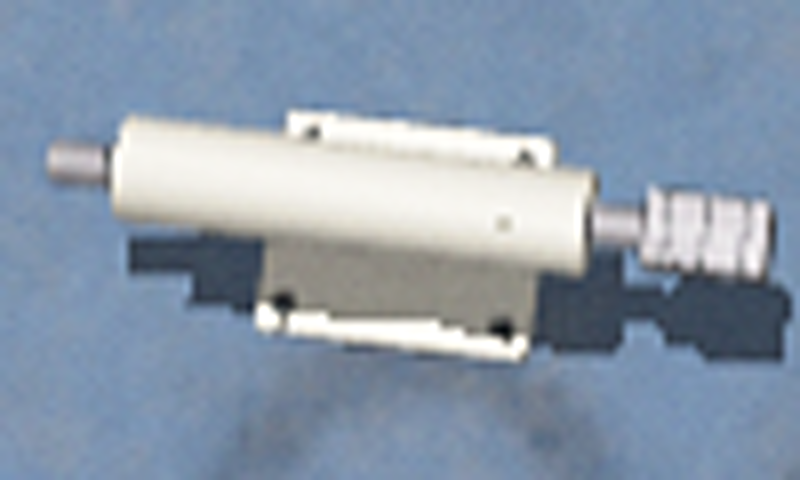

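View pics/b.png

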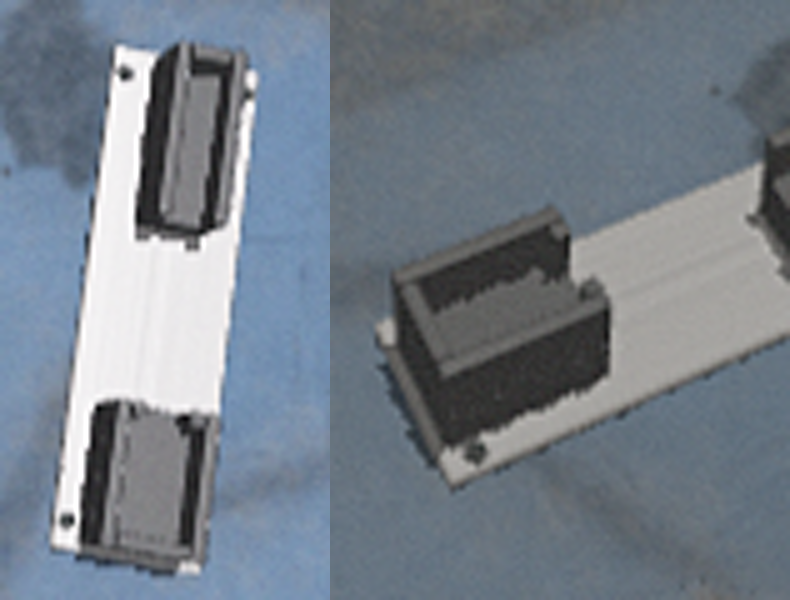

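```bash
cat > h.py <<'E'
import numpy as np
from workcell import get_obs, optics
from scipy.spatial.transform import Rotation as R
def ray(n,u,v,z):
    c=optics.get_calibration(n);K=c['intrinsics'];T=c['world_from_camera']
    d=T[:3,:3]@np.array([(u-K[0,2])/K[0,0],-(v-K[1,2])/K[1,1],-1]);o=T[:3,3]
    return o+d*(z-o[2])/d[2]
def uc(p,ox,oy,k): return (p[0]+.5)/k-.5+ox,(p[1]+.5)/k-.5+oy
E
python3 - <<'E'
from h import *
np.set_printoptions(precision=4,suppress=True)
print('stand')
for n,p,z in [('tubeL',(115,167),.08),('tubeR',(590,222),.08),('tip',(48,160),.0775),('headR',(772,235),.0775),('headL',(645,230),.0775),
 ('f1',(290,112),.003),('f2',(553,140),.003),('f3',(522,360),.003),('f4',(257,328),.003)]:
    print(n,ray('top',*uc(p,200,250,8),z))
print('cradle')
for n,p,z in [('TL',(115,45),.006),('TR',(257,72),.006),('BL',(50,550),.006),('BR',(200,574),.006),
 ('pockTL',(122,403),.046),('pockTR',(218,413),.046),('slotTL',(185,45),.046),('slotTR',(248,50),.046)]:
    print(n,ray('top',*uc(p,405,235,5),z))
for n,p,z in [('nearBaseL',(377,330),.006),('nearBaseR',(452,485),.006),('pockOutL',(393,275),.046),('pockOutR',(440,372),.046),('pockInFarL',(553,208),.046),('pockInR',(608,290),.046)]:
    print(n,ray('scene',*uc((p[0]-330,p[1]),285,320,5),z))
for n,p in [('marker',(285,345)),('marker2',(354,354)),('beaker',(400,190)),('ctube',(351,192)),('wash',(285,200)),('tape',(203,337))]:
    print(n,ray('top',*p,0.02))
E
```

```text
stand
tubeL [0.5204 0.2243 0.08  ]
tubeR [0.5122 0.1131 0.08  ]
tip [0.5217 0.2407 0.0775]
headR [0.5113 0.0709 0.0775]
headL [0.5112 0.1005 0.0775]
f1 [0.5464 0.1997 0.003 ]
f2 [0.5421 0.1322 0.003 ]
f3 [0.486  0.1362 0.003 ]
f4 [0.4912 0.2035 0.003 ]
cradle
TL [ 0.6041 -0.1917  0.006 ]
TR [ 0.5952 -0.2499  0.006 ]
BL [ 0.4008 -0.164   0.006 ]
BR [ 0.3942 -0.2226  0.006 ]
pockTL [ 0.4568 -0.1831  0.046 ]
pockTR [ 0.4546 -0.2195  0.046 ]
slotTL [ 0.5967 -0.2095  0.046 ]
slotTR [ 0.5958 -0.2343  0.046 ]
nearBaseL [ 0.4003 -0.1689  0.006 ]
nearBaseR [ 0.3927 -0.2258  0.006 ]
pockOutL [ 0.4022 -0.1781  0.046 ]
pockOutR [ 0.3971 -0.2134  0.046 ]
pockInFarL [ 0.4557 -0.185   0.046 ]
pockInR [ 0.4533 -0.2182  0.046 ]
marker [0.3898 0.0886 0.02  ]
marker2 [ 0.3786 -0.0447  0.02  ]
beaker [ 0.7126 -0.1321  0.02  ]
ctube [ 0.7039 -0.0303  0.02  ]
wash [0.6807 0.1058 0.02  ]
tape [0.3982 0.2479 0.02  ]
```

Call:
send_rows([
  [[0,0,0,-0.156,-0.134,0.017,0.6],[0,0,0,-0.156,-0.134,0.017,0.6],[0,0,0,-0.156,-0.134,0.017,0.6],[0,0,0,-0.156,-0.134,0.017,0.6],[0,0,0,-0.156,-0.134,0.017,0.6],[0,0,0,-0.156,-0.134,0.017,0.6],[0,0,0,-0.156,-0.134,0.017,0.6],[0,0,0,-0.156,-0.134,0.017,0.6],[0,0,0,-0.156,-0.134,0.017,0.6],[0,0,0,-0.156,-0.134,0.017,0.6],[0,0,0,-0.156,-0.134,0.017,0.6],[0,0,0,-0.156,-0.134,0.017,0.6],[0,0,0,-0.156,-0.134,0.017,0.6],[0,0,0,-0.156,-0.134,0.017,0.6],[0,0,0,-0.156,-0.134,0.017,0.6],[0,0,0,0,0,0,0.6]],
], squeeze=50)

```text
clock: 1.43
position: [0.5138, 0.0779, 0.1968]
ee_rot: [0.143, 0.99, -0.002, 0.001]
ft_force: [-1.2, -0.3, 0.8]
grip_width: 0.6
grasp_force: 0.0
```

Call:
send_rows([
  [[0,0,0.0756,0,0,0,0.6],[0,0,0.0756,0,0,0,0.6],[0,0,0.0756,0,0,0,0.6],[0,0,0.0756,0,0,0,0.6],[0,0,0.0756,0,0,0,0.6],[0,0,0.0756,0,0,0,0.6],[0,0,0.0756,0,0,0,0.6],[0,0,0.0756,0,0,0,0.6],[0,0,0.0756,0,0,0,0.6],[0,0,0.0756,0,0,0,0.6],[0,0,0.0756,0,0,0,0.6],[0,0,0.0756,0,0,0,0.6],[0,0,0,0,0,0,0.6],[0,0,0,0,0,0,0.6]],
])

```text
clock: 2.6
position: [0.511, 0.0862, 0.1971]
ee_rot: [0.729, 0.684, -0.0, -0.0]
ft_force: [-0.4, 0.6, -0.1]
grip_width: 0.606
grasp_force: 0.0
```

```bash
python3 - <<'E'
from h import *
import cv2
s=get_obs(); im=optics.camera('wrist')
np.save('w1.npy',np.r_[s['position'],s['ee_rot']])
print(s['clock'],s['position'],s['ee_rot'],s['joint_pos'],s['joint_velocities'].round(3),s['ft_force'],R.from_quat(s['ee_rot']).as_matrix().round(4))
cv2.imwrite('pics/w1.png',im[:,:,::-1])
E
```

```text
2.6 [0.51101515 0.08620401 0.197082  ] [ 7.29407323e-01  6.84079611e-01 -1.81621372e-04 -1.05356254e-04] [-0.73567325  0.1334733   0.52387966  1.83465347 -0.07169203  1.19249954
 -0.25322297] [ 0.004 -0.002 -0.005 -0.001  0.002 -0.001  0.031] [-0.36273746  0.63998607 -0.07988357] [[ 6.410e-02  9.979e-01 -4.000e-04]
 [ 9.979e-01 -6.410e-02 -1.000e-04]
 [-1.000e-04 -4.000e-04 -1.000e+00]]
```

View pics/w1.png

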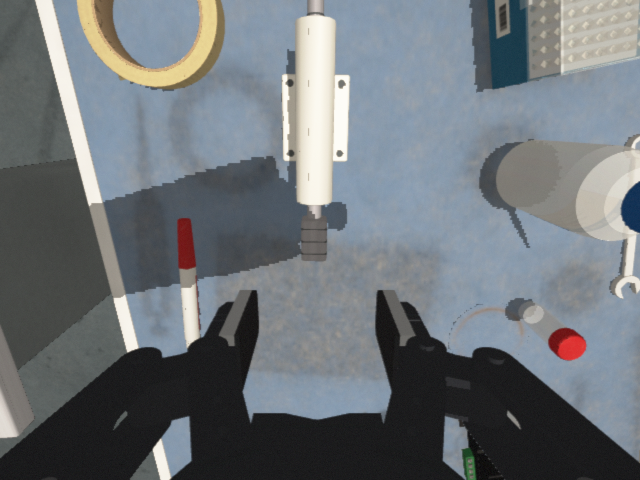

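```bash
cat >> h.py <<'E'
def wray(pose,u,v,z):
    c=optics.get_calibration('wrist');K=c['intrinsics'];T=c['T_tool_cam'];W=R.from_quat(pose[3:]).as_matrix()
    d=W@T[:3,:3]@np.array([(u-K[0,2])/K[0,0],-(v-K[1,2])/K[1,1],-1]);o=W@T[:3,3]+pose[:3]
    return o+d*(z-o[2])/d[2]
E
python3 - <<'E'
from h import *
import cv2
im=cv2.imread('pics/w1.png').astype(int);p=np.load('w1.npy')
for v in (30,50,70,165,180,195):   # tube silhouette
    row=im[v,280:350,2]; 
    i=np.where(row>135)[0]+280; m=(i[0]+i[-1])/2; print(v,i[0],i[-1],wray(p,m,v,.08).round(4))
for v in (225,235,245,255):
    r=im[v,285:345]; print(v,r[:,0][10:45])
for u,v in [(314.5,205),(315,16),(314,261),(314,215),(316,14)]: print(u,v,wray(p,u,v,.0775).round(4),wray(p,u,v,.0865).round(4))
for u,v in [(282.5,75),(350,75),(347.5,161),(282.5,161)]: print('foot',wray(p,u,v,.003).round(4))
cv2.imwrite('pics/w1c.png',cv2.resize(im[190:275,270:360].astype(np.uint8),None,fx=7,fy=7,interpolation=cv2.INTER_CUBIC))
E
```

```text
30 280 349 [0.5183 0.2163 0.08  ]
50 281 349 [0.5179 0.2055 0.08  ]
70 280 345 [0.5156 0.1945 0.08  ]
165 280 347 [0.5124 0.1366 0.08  ]
180 297 349 [0.5181 0.1262 0.08  ]
195 297 349 [0.5175 0.116  0.08  ]
225 [ 95  97  96  97  97  96  93  96  97  99 102 100  98  99 100 100 103 104
 105 102 102  98  95  95  97  98  97  98  97  97  94 105 153 118  95]
235 [ 95  93  92  91  91  89  92  94  97  99 100 100  99  99  99 100 103 104
 104 102 101  98  96  97  97  95  97  99  99  97  96 100 147 159 160]
245 [ 80  80  80  87  96 133 113  98  98 101 100  99  98  99  99 101 103 103
 105 102 101  98  96  95  99  99  97  97  99  98  96 103 132 140 141]
255 [ 79  86 122 130 137 134 111  96  97  97  97  98  97  94  97  99 102  99
  98  99  98  98  95  94  95  93  96  94  95  95  93 111 138 143 141]
314.5 205 [0.5112 0.1088 0.0775] [0.5114 0.1108 0.0865]
315 16 [0.5191 0.2243 0.0775] [0.519  0.222  0.0865]
314 261 [0.5081 0.067  0.0775] [0.5084 0.0706 0.0865]
314 215 [0.5104 0.1017 0.0775] [0.5106 0.1039 0.0865]
316 14 [0.5198 0.2253 0.0775] [0.5197 0.223  0.0865]
foot [0.4906 0.2024 0.003 ]
foot [0.5458 0.1989 0.003 ]
foot [0.5411 0.1298 0.003 ]
foot [0.4842 0.1335 0.003 ]
```

View pics/w1c.png

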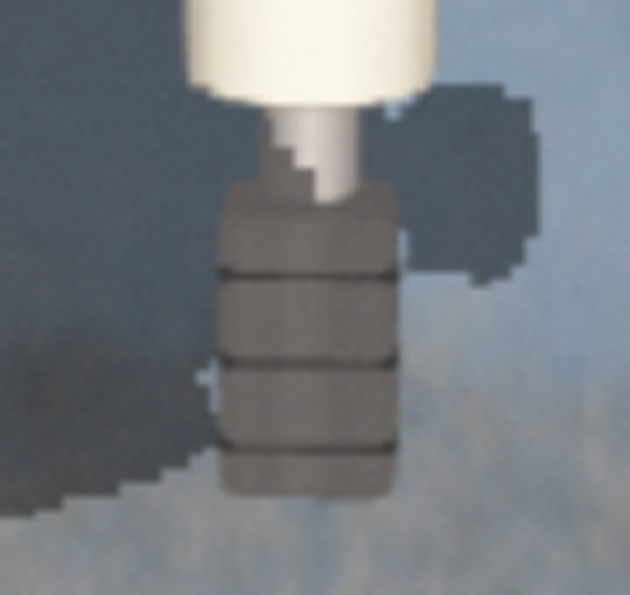

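```bash
python3 - <<'E'
from h import *
import cv2
im=cv2.imread('pics/w1.png').astype(float);p=np.load('w1.npy')
d=cv2.GaussianBlur(im,(1,5),0); d=d[:,:,2]-d[:,:,0]   # R-B: white tube >0, bench <0
# in-row edges, from the tube centre outwards, where foot (white) absent
pts=[]
for v in list(range(24,66,4))+list(range(168,198,3)):
    r=d[v]; 
    a=315
    while r[a]>-5: a-=1
    b=315
    while r[b]>-5: b+=1
    fa=a+(-5-r[a])/(r[a+1]-r[a]); fb=b-(-5-r[b])/(r[b-1]-r[b])
    pts.append((v,fa,fb,*wray(p,(fa+fb)/2,v,.08)[:2]))
pts=np.array(pts);print(pts[::3].round(4));k=np.polyfit(pts[:,4],pts[:,3],1);print(k,np.degrees(np.arctan(k[0])),np.polyval(k,.0868))
# same with the top camera
im=cv2.imread('pics/top0.png').astype(float); d=im[:,:,2]-im[:,:,0];q=[]
for u in range(217,273,2):
    r=d[:,u]; a=b=int(250+(167+(u-214)*8*55/475)/8)
    a0=a
    while r[a]>-5 and a>a0-9: a-=1
    while r[b]>-5 and b<a0+9: b+=1
    q.append((u,a,b))
print(np.array(q)[::4].tolist())
E
```

```text
[[2.400000e+01 2.945888e+02 3.356460e+02 5.189000e-01 2.195000e-01]
 [3.600000e+01 2.946434e+02 3.355438e+02 5.185000e-01 2.131000e-01]
 [4.800000e+01 2.946799e+02 3.352168e+02 5.179000e-01 2.066000e-01]
 [6.000000e+01 2.944759e+02 3.349263e+02 5.174000e-01 2.000000e-01]
 [1.710000e+02 2.952827e+02 3.323478e+02 5.123000e-01 1.326000e-01]
 [1.800000e+02 2.954501e+02 3.321205e+02 5.119000e-01 1.266000e-01]
 [1.890000e+02 2.955179e+02 3.320759e+02 5.115000e-01 1.205000e-01]]
[0.07490466 0.50243859] 4.2837210531318295 0.5089403130645347
[[217, 264, 278], [225, 265, 279], [233, 266, 282], [241, 265, 283], [249, 265, 283], [257, 266, 284], [265, 267, 285]]
```

Call:
send_rows([
  [[0,0,0.005,0,-0.0105,0.1,0.6],[0,0,0,0,0,0.15,0.6],[0,0,0,0,0,0.14,0.6],[0,0,0,0,0,0.08,0.5],[0,0,0,0,0,0.05,0.45],[0,0,0,0,0,0.015,0.4],[0,0,0,0,0,0,0.4],[0,0,0,0,0,0,0.4],[0,0,0,0,0,0,0.4],[0,0,0,0,0,0,0.4]],
])

```text
clock: 3.48
position: [0.5098, 0.0865, 0.0913]
ee_rot: [0.733, 0.68, 0.001, 0.0]
ft_force: [-1.1, 0.6, 0.6]
grip_width: 0.4
grasp_force: 0.0
```

```bash
python3 - <<'E'
from h import *
import cv2
s=get_obs(); im=optics.camera('wrist')
print(s['clock'],s['position'],s['ft_force'],R.from_quat(s['ee_rot']).as_matrix()[:2,0],s['grip_width'])
cv2.imwrite('pics/w2.png',im[:,:,::-1])
E
```

```text
3.4833 [0.50977004 0.08651147 0.09131667] [-1.11814489  0.62275579  0.6203776 ] [0.07489415 0.99719098] 0.3998052706718971
```

View pics/w2.png

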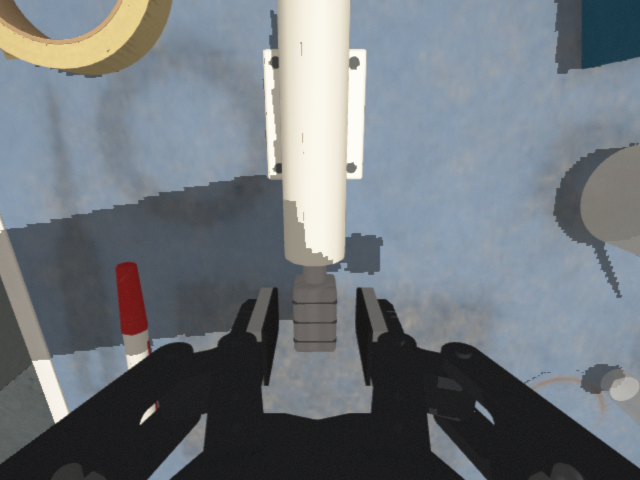

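Call:
send_rows([
  [[0,0,0,0,-0.0045,0.008,0.35],[0,0,0,0,0,0,0.3],[0,0,0,0,0,0,0.27],[0,0,0,0,0,0,0.25],[0,0,0,0,0,0,0.23],[0,0,0,0,0,0,0.21],[0,0,0,0,0,0,0.19],[0,0,0,0,0,0,0.15],[0,0,0,0,0,0,0.1],[0,0,0,0,0,0,0.0],[0,0,0,0,0,0,0.0],[0,0,0,0,0,0,0.0],[0,0,0,0,0,0,0.0]],
], squeeze=50)

```text
clock: 4.62
position: [0.5083, 0.0863, 0.0888]
ee_rot: [0.733, 0.68, 0.0, 0.0]
ft_force: [-0.7, -0.9, 2.5]
grip_width: 0.197
grasp_force: 50.1
```

```bash
python3 - <<'E'
from h import *
import cv2
s=get_obs(); im=optics.camera('wrist')
print(s['clock'],s['position'],s['ft_force'],R.from_quat(s['ee_rot']).as_matrix().round(4),s['grip_width'])
cv2.imwrite('pics/w3.png',im[:,:,::-1])
im=im.astype(float);d=im[:,:,0]-im[:,:,2]
o=cv2.imread('pics/w2.png').astype(float);o=o[:,:,2]-o[:,:,0]
for n,x in (('before',o),('after',d)):
  for v in (10,30,210,230):
    a=b=315
    while x[v,a]>-5:a-=1
    while x[v,b]>-5:b+=1
    print(n,v,a,b)
E
```

```text
4.6167 [0.50830408 0.08631758 0.08878381] [-0.71733022 -0.91541354  2.48439856] [[ 7.530e-02  9.972e-01  2.000e-04]
 [ 9.972e-01 -7.530e-02  1.000e-04]
 [ 1.000e-04  2.000e-04 -1.000e+00]] 0.19671369348711712
before 10 276 350
before 30 276 350
before 210 282 346
before 230 283 345
after 10 280 355
after 30 280 355
after 210 285 350
after 230 286 350
```

Call:
send_rows([
  [[0,0,0,0,0,-0.006,0.0],[0,0,0,0,0,-0.006,0.0],[0,0,0,0,0,0,0.0],[0,0,0,-0.01,0,0,0.0],[0,0,0,-0.02,0,0,0.0],[0,0,0,-0.04,0,0,0.0],[0,0,0,-0.04,0,0,0.0],[0,0,0,-0.04,0,0,0.0],[0,0,0,-0.02,0,0,0.0],[0,0,0,-0.01,0,0,0.0],[0,0,0,0,0,0,0.0]],
])

```text
clock: 5.58
position: [0.5055, 0.0498, 0.0911]
ee_rot: [0.734, 0.68, 0.0, -0.0]
ft_force: [-0.1, 0.8, -0.3]
grip_width: 0.188
grasp_force: 49.6
```

```bash
python3 - <<'E'
from h import *
import cv2
s=get_obs(); im=optics.camera('wrist')
print(s['clock'],s['position'],s['ft_force'],R.from_quat(s['ee_rot']).as_matrix().round(4),s['grip_width'])
cv2.imwrite('pics/w4.png',im[:,:,::-1])
t=optics.camera('top')[:,:,::-1];cv2.imwrite('pics/top4.png',t)
p=np.r_[s['position'],s['ee_rot']]
a=im[:,:,0].astype(float)-im[:,:,2]
for v in (10,30,100,180,200):
    x=y=315
    while a[v,x]>-5 and x>260:x-=1
    while a[v,y]>-5 and y<370:y+=1
    print(v,x,y,wray(p,(x+y)/2,v,.08).round(4))
o=cv2.imread('pics/top0.png')
box=(slice(255,305),slice(205,280))
print(np.abs(t[box].astype(int)-o[box]).mean(), cv2.phaseCorrelate(*[cv2.cvtColor(np.ascontiguousarray(z[255:300,205:262]),6).astype(np.float64) for z in(o,t)]))
E
```

```text
5.5833 [0.50547109 0.04976945 0.0911305 ] [-0.09403008  0.79559701 -0.28007651] [[ 7.620e-02  9.971e-01  0.000e+00]
 [ 9.971e-01 -7.620e-02  1.000e-04]
 [ 1.000e-04  0.000e+00 -1.000e+00]] 0.18786130265852174
10 262 370 [0.5142 0.1622 0.08  ]
30 263 370 [0.5139 0.1563 0.08  ]
100 266 368 [0.5124 0.1342 0.08  ]
180 303 330 [0.51   0.1059 0.08  ]
200 303 330 [0.5094 0.0982 0.08  ]
24.94968888888889 ((0.06523171000740646, 0.3634531655165958), 0.534579855255615)
```

View pics/w4.png

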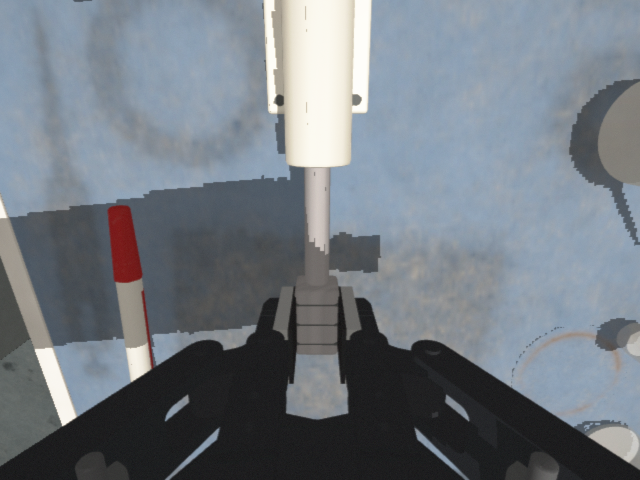

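Call:
send_rows([
  [[0,0,0,-0.01,0,0,0.0],[0,0,0,-0.025,0,0,0.0],[0,0,0,-0.04,0,0,0.0],[0,0,0,-0.045,0,0,0.0],[0,0,0,-0.045,0,0,0.0],[0,0,0,-0.045,0,0,0.0],[0,0,0,-0.045,0,0,0.0],[0,0,0,-0.045,0,0,0.0],[0,0,0,-0.045,0,0,0.0],[0,0,0,-0.045,0,0,0.0],[0,0,0,-0.045,0,0,0.0],[0,0,0,-0.045,0,0,0.0],[0,0,0,-0.045,0,0,0.0],[0,0,0,-0.025,0,0,0.0],[0,0,0,-0.01,0,0,0.0],[0,0,0,0,0,0,0.0]],
])

```text
clock: 7.02
position: [0.4971, -0.0617, 0.0911]
ee_rot: [0.733, 0.68, 0.0, -0.0]
ft_force: [-0.7, -0.1, -0.6]
grip_width: 0.194
grasp_force: 49.6
```

```bash
python3 - <<'E'
from h import *
import cv2
s=get_obs(); im=optics.camera('wrist'); t=optics.camera('top')
print(s['clock'],s['position'],s['ft_force'],R.from_quat(s['ee_rot']).as_matrix().round(4),s['grip_width'])
k=lambda x,f:cv2.resize(x,None,fx=f,fy=f,interpolation=cv2.INTER_AREA)
a=k(im[:,:,::-1],.5);b=cv2.resize(t[235:355,190:350,::-1],None,fx=3,fy=3)
c=np.zeros((600,480,3),np.uint8);c[:240,:320]=a;c[240:600,:480]=b
cv2.imwrite('pics/c5.png',c)
E
```

```text
7.0167 [ 0.49706067 -0.06171729  0.09109871] [-0.67648891 -0.14364433 -0.64063088] [[ 0.076   0.9971  0.    ]
 [ 0.9971 -0.076   0.    ]
 [ 0.      0.     -1.    ]] 0.19445173164500548
```

View pics/c5.png

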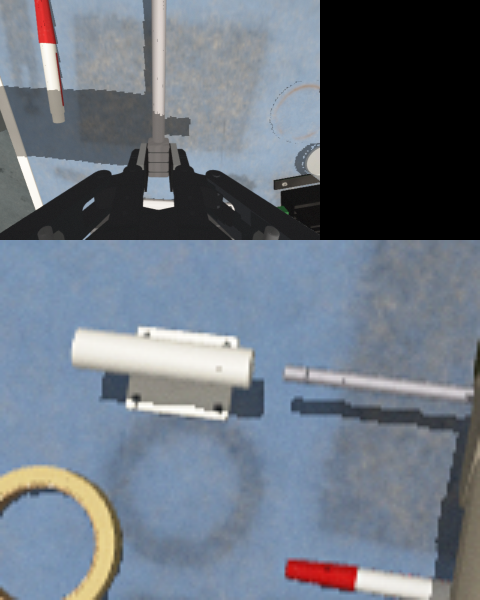

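Call:
send_rows([
  [[0,0,0.04,0,0,0,0.0],[0,0,0.0775,0,0,0,0.0],[0,0,0.0775,0,0,0,0.0],[0,0,0.0775,0,0,0,0.0],[0,0,0.0775,0,0,0,0.0],[0,0,0.0775,0,0,0,0.0],[0,0,0.0775,0,0,0,0.0],[0,0,0.0775,0,0,0,0.0],[0,0,0.0775,0,0,0,0.0],[0,0,0.0775,0,0,0,0.0],[0,0,0.0775,0,0,0,0.0],[0,0,0.0775,0,0,0,0.0],[0,0,0.0775,0,0,0,0.0],[0,0,0.0775,0,0,0,0.0],[0,0,0.0415,0,0,0,0.0],[0,-0.019,0,-0.035,-0.054,0,0.0],[0,0,0,-0.035,-0.054,0,0.0],[0,0,0,-0.035,-0.054,0,0.0],[0,0,0,-0.035,-0.054,0,0.0],[0,0,0,0,0,0,0.0]],
])

```text
clock: 8.78
position: [0.4746, -0.0118, 0.0915]
ee_rot: [0.998, -0.067, -0.015, -0.002]
ft_force: [0.6, -0.4, -1.2]
grip_width: 0.194
grasp_force: 49.6
```

Call:
send_rows([
  [[0,0,0,0,0,0.04,0.0],[0,0,0,0,0,0.07,0.0],[0,0,0,0,0,0.07,0.0],[0,0,0,0,0,0.06,0.0],[0,0,0,0,0,0.04,0.0],[0,0,0,0,0,0.025,0.0],[0,0,0,0,0,0.01,0.0],[0,0,0,0,0,0,0.0],[0,0,0,0,0,0,0.0],[0,0,0,0,0,0,0.0]],
])

```text
clock: 9.62
position: [0.474, -0.0143, 0.0292]
ee_rot: [0.998, -0.069, -0.014, -0.001]
ft_force: [-0.6, -0.3, -1.3]
grip_width: 0.193
grasp_force: 49.6
```

```bash
python3 - <<'E'
from h import *
s=get_obs()
print(s['clock'],s['position'],s['ft_force'],R.from_quat(s['ee_rot']).as_matrix().round(4),s['grip_width'],s['joint_pos'].round(2))
E
```

```text
9.6167 [ 0.47398229 -0.01431452  0.02921849] [-0.57380694 -0.29448498 -1.29333782] [[ 9.901e-01 -1.376e-01 -2.720e-02]
 [-1.376e-01 -9.905e-01  4.300e-03]
 [-2.760e-02 -5.000e-04 -9.996e-01]] 0.19335963366666775 [-0.77  0.36  0.8   2.08 -0.35  0.86 -1.47]
```

Call:
send_rows([
  [[0,0,0,0,0,0.02,0.0],[0,0,0,0,0,0.01,0.0],[0,0,0,0,0,0.005,0.0],[0,0,0,0,0,0,0.0],[0,0,0,0,0,0,0.0]],
])

```text
clock: 10.03
position: [0.4733, -0.0143, 0.0217]
ee_rot: [0.998, -0.069, -0.014, -0.001]
ft_force: [0.4, 0.7, -0.9]
grip_width: 0.194
grasp_force: 49.6
```

Call:
send_rows([
  [[0,0,0,0,0,0.004,0.0],[0,0,0,0,0,0.003,0.0],[0,0,0,0,0,0,0.0]],
])

```text
clock: 10.28
position: [0.4734, -0.0143, 0.0207]
ee_rot: [0.998, -0.069, -0.014, -0.001]
ft_force: [-3.1, -0.6, 6.0]
grip_width: 0.196
grasp_force: 50.6
```

Call:
send_rows([
  [[0,0,0,0,0,-0.001,0.21],[0,0,0,0,0,0,0.24],[0,0,0,0,0,0,0.3],[0,0,0,0,0,0,0.4],[0,0,0,0,0,0,0.4],[0,0.019,0,0,0,-0.02,0.4],[0,0,0,0,0,-0.08,0.4],[0,0,0,0,0,-0.12,0.4],[0,0,0,0,0,-0.15,0.4],[0,0,0,0,0,-0.13,0.4],[0,0,0,0,0,0,0.4],[0,0,0,0,0,0,0.4]],
])

```text
clock: 11.28
position: [0.4742, -0.0139, 0.1216]
ee_rot: [0.998, -0.069, 0.001, -0.001]
ft_force: [-1.0, 0.6, 0.3]
grip_width: 0.402
grasp_force: 0.0
```

```bash
python3 - <<'E'
from h import *
import cv2
s=get_obs(); im=optics.camera('wrist')
p=np.r_[s['position'],s['ee_rot']];np.save('w6.npy',p)
print(s['clock'],s['position'],s['ft_force'],R.from_quat(s['ee_rot']).as_matrix().round(4))
b=im[:,:,::-1];cv2.imwrite('pics/w6.png',b)
t=optics.camera('top');cv2.imwrite('pics/top6.png',t[:,:,::-1])
d=im[:,:,0].astype(int)-im[:,:,2]
for v in range(20,330,20):
    r=d[v,270:365]; i=np.where(r>-12)[0]+270
    print(v,(i[0],i[-1],len(i)) if len(i) else None)
E
```

```text
11.2833 [ 0.47424514 -0.01388281  0.12163785] [-1.02154058  0.56111919  0.30556504] [[ 0.9906 -0.1371  0.0026]
 [-0.1371 -0.9906  0.0019]
 [ 0.0023 -0.0023 -1.    ]]
20 (np.int64(279), np.int64(345), 59)
40 (np.int64(270), np.int64(364), 87)
60 (np.int64(270), np.int64(364), 94)
80 (np.int64(283), np.int64(364), 82)
100 (np.int64(272), np.int64(341), 63)
120 (np.int64(270), np.int64(364), 58)
140 (np.int64(276), np.int64(364), 88)
160 (np.int64(270), np.int64(364), 78)
180 (np.int64(271), np.int64(364), 77)
200 (np.int64(284), np.int64(364), 55)
220 (np.int64(272), np.int64(364), 64)
240 (np.int64(270), np.int64(360), 85)
260 (np.int64(270), np.int64(364), 95)
280 (np.int64(270), np.int64(364), 95)
300 (np.int64(270), np.int64(364), 95)
320 (np.int64(270), np.int64(364), 90)
```

```bash
python3 - <<'E'
from h import *
import cv2
im=cv2.imread('pics/w6.png').astype(float);p=np.load('w6.npy')
d=im[:,:,0]-im[:,:,2]; g=im.sum(2)/3
for a,b in ((20,50),(60,90),(100,130),(140,170),(180,210),(225,245),(260,275)):
    print(a,'B-R',d[a:b,300:334:1].mean(0).astype(int).tolist())
print('along col 314-320 B-R', d[0:330:8,313:320].mean(1).astype(int).tolist())
print('g', g[0:330:8,313:320].mean(1).astype(int).tolist())
# expected points from the grasp: tip, head inner, head outer
K=optics.get_calibration('wrist')['intrinsics'];T=optics.get_calibration('wrist')['T_tool_cam'];W=R.from_quat(p[3:]).as_matrix()
h=np.array([.4734,-.0143,.009]);ax=np.array([.990,-.1376,0])
for l,z in ((.155,.005),(.08,.007),(.015,.0185),(-.015,.0185)):
    q=T[:3,:3].T@(W.T@(np.r_[(h+l*ax)[:2],z]-p[:3])-T[:3,3]); print(l,K[0,2]+K[0,0]*q[0]/-q[2],K[1,2]-K[1,1]*q[1]/-q[2])
E
```

```text
20 B-R [8, 8, 8, 8, 9, 9, 10, 10, 11, 10, 6, -5, -9, -11, -12, -12, -12, -12, -9, -10, -13, -13, -13, -11, -11, -10, -8, -1, 2, 2, 1, 1, 1, 1]
60 B-R [3, 3, 3, 2, 1, 1, 2, 3, 3, 5, 3, -6, -10, -11, -12, -13, -13, -13, -11, -12, -13, -13, -12, -11, -10, -9, -6, 3, 5, 5, 6, 6, 6, 7]
100 B-R [7, 8, 9, 10, 10, 10, 9, 8, 8, 7, 4, -5, -10, -10, -12, -13, -13, -13, -13, -14, -13, -13, -12, -12, -10, -9, 0, 9, 10, 9, 8, 7, 7, 8]
140 B-R [7, 7, 7, 8, 8, 9, 10, 10, 11, 11, 8, -5, -10, -12, -12, -12, -13, -13, -14, -14, -13, -12, -12, -11, -10, -6, 5, 9, 9, 9, 9, 10, 11, 11]
180 B-R [10, 9, 9, 8, 8, 9, 10, 10, 11, 12, 11, -4, -9, -11, -12, -12, -13, -13, -13, -13, -13, -12, -12, -10, -9, -2, 8, 11, 11, 10, 9, 8, 7, 7]
225 B-R [4, 4, 4, 3, 1, -6, -9, -10, -10, -10, -10, -10, -10, -10, -10, -10, -10, -10, -10, -10, -10, -9, -9, -9, -9, -9, -9, -9, -9, -8, -7, -1, 5, 7]
260 B-R [6, 6, 6, 7, 7, 3, 1, 1, 0, 1, 0, 0, 0, 0, -1, -1, -1, -1, 0, -1, -1, -1, -1, -1, 0, 0, 0, -1, 0, -1, 0, 2, 2, 2]
along col 314-320 B-R [-11, -11, -11, -11, -11, -11, -12, -13, -12, -12, -12, -12, -12, -12, -13, -12, -13, -12, -13, -14, -13, -12, -12, -12, -13, -12, -13, -12, -8, -14, -7, -7, -6, -6, 3, 0, 5, 6, 6, 7, 8, 15]
g [190, 191, 189, 193, 193, 192, 194, 194, 194, 194, 194, 195, 194, 194, 193, 194, 193, 193, 192, 192, 191, 192, 191, 191, 189, 189, 190, 189, 111, 205, 107, 105, 107, 108, 76, 80, 78, 76, 75, 77, 76, 85]
0.155 317.84292063129027 -14.674233339838366
0.08 317.65371268117525 120.91405211823225
0.015 317.5159560344599 223.9225715624138
-0.015 317.45647982948174 266.04867951299207
```

Call:
send_rows([
  [[0,0,0,0.12,0.003,0,0.4],[0,0,0,0.15,0.002,0,0.4],[0,0,0,0.1,0,0.03,0.4],[0,0,0,0,0,0.1,0.35],[0,0,0,0,0,0.14,0.35],[0,0,0,0,0,0.1,0.35],[0,-0.019,0,0,0,0.06,0.35],[0,0,0,0,0,0.02,0.35],[0,0,0,0,0,0,0.35],[0,0,0,0,0,0,0.35],[0,0,0,0,0,0,0.35]],
])

```text
clock: 12.3
position: [0.5468, -0.0256, 0.0311]
ee_rot: [0.998, -0.069, -0.014, -0.001]
ft_force: [-0.5, -0.4, 0.4]
grip_width: 0.351
grasp_force: 0.0
```

```bash
python3 - <<'E'
from h import *
import cv2
s=get_obs(); im=optics.camera('wrist')[:,:,::-1]
p=np.r_[s['position'],s['ee_rot']];np.save('w7.npy',p)
print(s['clock'],s['position'],s['ft_force'],R.from_quat(s['ee_rot']).as_matrix().round(4))
cv2.imwrite('pics/w7.png',im);d=im[:,:,0].astype(float)-im[:,:,2]
for v in (180,220,250,280,300): print(v,d[v-3:v+3,296:340].mean(0).astype(int).tolist())
print(d[0:300:8,315:320].mean(1).astype(int).tolist())
E
```

```text
12.3 [ 0.5467614  -0.02560712  0.03110803] [-0.48748161 -0.38145542  0.40890971] [[ 9.901e-01 -1.377e-01 -2.700e-02]
 [-1.377e-01 -9.905e-01  4.000e-03]
 [-2.730e-02 -2.000e-04 -9.996e-01]]
180 [13, 13, 13, 14, 13, 13, 11, -1, -8, -10, -11, -12, -12, -12, -12, -12, -11, -8, -8, -8, -10, -12, -13, -14, -12, -12, -11, -10, -10, -10, -8, -5, -5, -5, -5, -5, -4, -4, -4, -4, -3, -3, -4, -4]
220 [7, 6, 6, 4, 4, 5, 5, 1, -6, -8, -11, -12, -11, -11, -13, -14, -13, -9, -10, -9, -12, -14, -13, -11, -11, -11, -11, -10, -10, -9, 0, 11, 13, 11, 10, 10, 9, 7, 7, 7, 7, 8, 8, 8]
250 [11, 10, 9, 9, 10, 10, 11, 6, -5, -10, -10, -11, -11, -11, -12, -13, -13, -11, -10, -11, -13, -12, -13, -12, -13, -12, -11, -10, -10, -8, 1, 7, 9, 9, 10, 10, 10, 9, 7, 6, 5, 5, 3, 5]
280 [5, 6, 6, 6, 6, 6, 5, 4, -3, -7, -7, -8, -7, -7, -7, -7, -6, -7, -7, -7, -8, -7, -7, -7, -7, -7, -6, -6, -8, -6, 2, 6, 6, 5, 5, 5, 6, 6, 7, 6, 5, 6, 5, 5]
300 [4, 5, 6, 5, 5, 5, 4, 3, -2, -6, -7, -7, -7, -7, -7, -8, -7, -7, -7, -7, -7, -7, -7, -7, -7, -7, -7, -7, -6, -3, 3, 4, 5, 6, 6, 6, 6, 6, 5, 6, 6, 6, 6, 6]
[36, 37, 36, 35, 20, 0, 15, 32, 31, 32, 30, 33, 33, 23, 22, -11, -11, -10, -11, -12, -11, -11, -12, -11, -11, -11, -12, -12, -12, -13, -12, -12, -13, -7, -7, -7, -7, -7]
```

Call:
send_rows([
  [[0,0,0,0,-0.0045,0.025,0.3],[0,0,0,0,0,0.02,0.25],[0,0,0,0,0,0.01,0.22],[0,0,0,0,0,0,0.2],[0,0,0,0,0,0,0.17]],
])

```text
clock: 12.77
position: [0.5461, -0.0246, 0.0194]
ee_rot: [0.998, -0.069, -0.014, -0.001]
ft_force: [-0.2, 1.2, -0.4]
grip_width: 0.171
grasp_force: 0.0
```

```bash
python3 - <<'E'
from h import *
s=get_obs();p=np.load('w7.npy')
print(s['clock'],s['position'],s['ft_force'],s['grip_width'])
M=R.from_quat(p[3:]).as_matrix()
for v in (115,119): q=wray(p,315,v,.008); print(q,(q-p[:3])@M)
E
```

```text
12.7667 [ 0.54611752 -0.02456128  0.01938835] [-0.15479112  1.18655948 -0.42395648] 0.17059916034069655
[ 0.62592717 -0.0361602   0.008     ] [ 0.08046487 -0.00044531  0.02092302]
[ 0.6244725  -0.03595582  0.008     ] [ 0.07899647 -0.0004474   0.02096305]
```

Call:
send_rows([
  [[0,0,0,0,0,0,0.15],[0,0,0,0,0,0,0.13],[0,0,0,0,0,0,0.11],[0,0,0,0,0,0,0.09],[0,0,0,0,0,0,0.05],[0,0,0,0,0,0,0.0],[0,0,0,0,0,0,0.0],[0,0,0,0,0,0,0.0]],
], squeeze=60)

```text
clock: 13.43
position: [0.5464, -0.0245, 0.0197]
ee_rot: [0.998, -0.069, -0.014, -0.001]
ft_force: [-1.3, -0.3, 6.1]
grip_width: 0.081
grasp_force: 58.8
```

Call:
send_rows([
  [[0,0,0,0,0,-0.01,0.0],[0,0,0,0,0,-0.03,0.0],[0,0,0,0,0,-0.06,0.0],[0,0.019,0,0,0,-0.1,0.0],[0,0,0,0,0,-0.12,0.0],[0,0,0,0,0,-0.12,0.0],[0,0,0,0,0,-0.06,0.0],[0,0,0,0,0,0,0.0],[0,0,0,0,0,0,0.0]],
])

```text
clock: 14.18
position: [0.5476, -0.0244, 0.1198]
ee_rot: [0.998, -0.069, 0.0, -0.0]
ft_force: [-1.2, 0.4, -1.6]
grip_width: 0.082
grasp_force: 58.6
```

```bash
python3 - <<'E'
from h import *
import cv2
s=get_obs(); im=optics.camera('wrist')[:,:,::-1]
p=np.r_[s['position'],s['ee_rot']];np.save('w8.npy',p)
print(s['clock'],s['position'],s['ft_force'],s['grip_width'],s['grasp_force'],R.from_quat(s['ee_rot']).as_matrix().round(4))
cv2.imwrite('pics/w8.png',im);d=im[:,:,0].astype(float)-im[:,:,2]
for v in (140,180,220,250): print(v,d[v-3:v+3,296:340].mean(0).astype(int).tolist())
print(d[60:200:4,315:320].mean(1).astype(int).tolist())
E
```

```text
14.1833 [ 0.54758821 -0.02435976  0.11975761] [-1.1511949   0.4364055  -1.60702058] 0.08226161597483517 58.60501170158386 [[ 9.905e-01 -1.372e-01  1.000e-03]
 [-1.372e-01 -9.905e-01  9.000e-04]
 [ 9.000e-04 -1.000e-03 -1.000e+00]]
140 [12, 13, 14, 15, 14, 15, 14, 9, -3, -9, -10, -10, -11, -12, -12, -13, -13, -14, -14, -12, -10, -10, -10, -13, -14, -13, -13, -12, -11, -11, -11, -10, -9, -7, 1, 11, 14, 15, 17, 17, 18, 18, 18, 17]
180 [1, 1, 1, 2, 4, 6, 8, 7, -2, -8, -8, -9, -11, -11, -11, -12, -13, -12, -13, -11, -8, -9, -12, -13, -13, -14, -12, -11, -11, -10, -10, -9, -10, -7, 2, 5, 5, 6, 6, 6, 6, 6, 6, 6]
220 [5, 6, 6, 6, 7, 7, 8, 8, 2, -6, -9, -10, -11, -11, -12, -12, -13, -13, -14, -13, -12, -13, -14, -13, -13, -12, -13, -12, -11, -11, -10, -10, -8, -2, 2, 4, 6, 7, 8, 10, 13, 16, 18, 19]
250 [1, 2, 2, 2, 3, 4, 4, 4, 0, -6, -9, -10, -12, -12, -12, -12, -13, -13, -14, -14, -12, -14, -13, -13, -12, -12, -11, -11, -11, -11, -10, -8, -7, 0, 4, 4, 5, 5, 5, 5, 4, 2, 2, 1]
[36, 33, 27, 3, 1, 20, 28, 25, 26, 31, 31, 33, 31, 26, -13, -11, -11, -11, -11, -11, -11, -11, -11, -11, -3, -12, -11, -12, -12, -10, -10, -11, -11, -11, -12]
```

Call:
send_rows([
  [[0,0,0,-0.05,0.06,0,0.0],[0,0,0,-0.1,0.12,0,0.0],[0,0,0,-0.1,0.12,0,0.0],[0,0,0,-0.1,0.12,0,0.0],[0,0,0,-0.05,0.0675,0,0.0],[0,0,0,0,0,0,0.0],[0,0,0,0,0,0,0.0],[0,0,0,0,0,0,0.0]],
])

```text
clock: 14.9
position: [0.455, -0.1095, 0.1191]
ee_rot: [0.998, -0.069, -0.0, 0.0]
ft_force: [-0.3, 1.0, -0.3]
grip_width: 0.081
grasp_force: 58.7
```

```bash
python3 - <<'E'
from h import *
import cv2
s=get_obs(); im=optics.camera('wrist')[:,:,::-1]
p=np.r_[s['position'],s['ee_rot']];np.save('w9.npy',p)
print(s['clock'],s['position'],s['grip_width'],R.from_quat(s['ee_rot']).as_matrix().round(4))
cv2.imwrite('pics/w9.png',im)
t=optics.camera('top')[:,:,::-1];cv2.imwrite('pics/top9.png',t)
cv2.imwrite('pics/w9c.png',cv2.resize(im[0:400,290:640],None,fx=1.5,fy=1.5,interpolation=cv2.INTER_CUBIC))
E
```

```text
14.9 [ 0.45497351 -0.1095483   0.11905824] 0.08145354385151936 [[ 9.906e-01 -1.368e-01 -5.000e-04]
 [-1.368e-01 -9.906e-01 -1.000e-04]
 [-5.000e-04  2.000e-04 -1.000e+00]]
```

View pics/w9c.png

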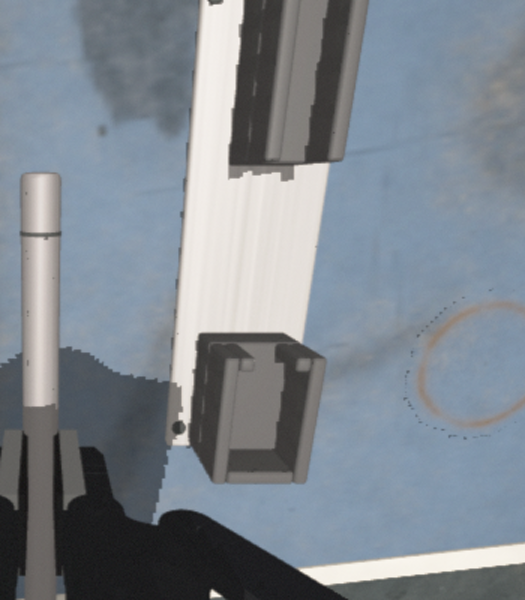

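```bash
python3 - <<'E'
from h import *
np.set_printoptions(precision=4,suppress=True)
p=np.load('w9.npy');M=R.from_quat(p[3:]).as_matrix()
for n,q,z in [('baseL far',(204,0),.006),('baseL near',(167,443),.006),('baseR',(329,165),.006),('baseR2',(303,335),.006),
 ('pockNearL',(215,482),.046),('pockNearR',(306,482),.046),('pockFarL',(218,358),.046),('pockFarR',(326,358),.046),
 ('slotL',(267,161),.046),('slotR',(345,161),.046),('slotFarL',(297,0),.046),('slotFarR',(369,0),.046)]:
    w=wray(p,*uc(q,290,0,1.5),z); print(n,w[:2],'tool',((w-p[:3])@M)[:2])
import cv2
im=cv2.imread('pics/w9.png').astype(int);g=im.sum(2)//3
for v in (60,95,103,250,265,280,300,310): print(v,[int(x) for x in g[v,400:540:2]])
E
```

```text
baseL far [ 0.5903 -0.1921] tool [0.1454 0.0632]
baseL near [ 0.4036 -0.1655] tool [-0.0432  0.0624]
baseR [ 0.5231 -0.2412] tool [0.0855 0.1211]
baseR2 [ 0.45   -0.2311] tool [0.0118 0.1211]
pockNearL [ 0.4043 -0.1766] tool [-0.041   0.0734]
pockNearR [ 0.3991 -0.2143] tool [-0.041   0.1114]
pockFarL [ 0.4589 -0.1799] tool [0.0135 0.0692]
pockFarR [ 0.4532 -0.2214] tool [0.0135 0.1111]
slotL [ 0.5288 -0.1995] tool [0.0855 0.079 ]
slotR [ 0.5251 -0.2263] tool [0.0855 0.1061]
slotFarL [ 0.5764 -0.2095] tool [0.134  0.0824]
slotFarR [ 0.5732 -0.2324] tool [0.134  0.1055]
60 [106, 105, 105, 105, 107, 107, 112, 117, 125, 125, 193, 234, 236, 236, 239, 238, 238, 236, 235, 233, 232, 234, 234, 208, 65, 59, 56, 59, 59, 68, 75, 59, 57, 60, 61, 62, 95, 129, 135, 127, 122, 112, 128, 128, 126, 129, 127, 126, 126, 125, 79, 58, 57, 57, 57, 59, 59, 68, 103, 130, 130, 124, 120, 129, 149, 150, 147, 146, 146, 149]
95 [146, 143, 144, 145, 148, 150, 151, 112, 144, 216, 236, 234, 235, 236, 237, 236, 234, 232, 230, 233, 234, 224, 79, 58, 58, 57, 58, 59, 63, 57, 59, 61, 57, 60, 100, 135, 136, 128, 122, 121,
[... 1434 characters left out ...]
152, 151, 150, 150, 149, 153, 154, 153, 155, 154]
300 [92, 145, 151, 152, 155, 153, 152, 150, 148, 140, 63, 62, 59, 56, 58, 59, 60, 100, 120, 119, 117, 98, 69, 70, 69, 71, 70, 71, 70, 70, 69, 70, 70, 71, 70, 71, 63, 57, 60, 57, 57, 57, 59, 58, 79, 112, 120, 118, 117, 145, 153, 155, 155, 158, 157, 159, 158, 154, 152, 152, 153, 153, 155, 155, 155, 156, 155, 154, 153, 152]
310 [148, 153, 155, 153, 155, 152, 149, 150, 151, 151, 149, 152, 145, 64, 58, 56, 79, 114, 121, 118, 113, 73, 67, 70, 69, 69, 70, 68, 70, 68, 69, 71, 70, 68, 69, 69, 69, 68, 69, 67, 68, 59, 58, 73, 108, 120, 118, 117, 144, 155, 155, 154, 155, 154, 154, 154, 151, 153, 153, 154, 155, 154, 152, 151, 152, 152, 150, 150, 152, 150]
```

```bash
python3 - <<'E'
from h import *
np.set_printoptions(precision=4,suppress=True)
p=np.load('w9.npy');M=R.from_quat(p[3:]).as_matrix();o=[]
for v,a,b in [(60,471,525),(95,468,521.5),(103,467,520),(250,439.5,505.5),(265,437.5,503),(280,435.5,501),(300,433.5,497.5),(310,432,495.5)]:
    A,B=[((wray(p,u,v,.046)-p[:3])@M)[:2] for u in (a,b)]; print(v,A,B[1],(A[1]+B[1])/2); o.append((A[0],(A[1]+B[1])/2))
o=np.array(o);k=np.polyfit(o[:,0],o[:,1],1);print(k,np.degrees(np.arctan(k[0])))
for v in (101,108,232,238,318,321): print(v,((wray(p,490,v,.046)-p[:3])@M)[0])
E
```

```text
60 [0.1078 0.0777] 0.10487190549430789 0.0913050963756242
95 [0.0914 0.0783] 0.1059452483866114 0.09213440529148932
103 [0.0875 0.0783] 0.10583522206787699 0.09206691259446939
250 [0.0064 0.0724] 0.11121270765941878 0.09181241507474315
265 [-0.0031  0.0722] 0.11123397147472804 0.09171876541176548
280 [-0.0128  0.072 ] 0.11155788663923956 0.0917735654145888
300 [-0.0262  0.0721] 0.1114910589685211 0.09179772069643291
310 [-0.0331  0.0719] 0.11130138143380107 0.09157718149299704
[0.0006 0.0918] 0.03510215535716906
101 0.08846666979603718
108 0.08504717119116974
232 0.017485636764823512
238 0.01384031083765629
318 -0.03874641494088755
321 -0.04087480310214344
```

Call:
send_rows([
  [[0,0,0,0.04,0.06,0,0.0],[0,0,0,0.08,0.12,0,0.0],[0,0,0,0.08,0.12,0,0.0],[0,0,0,0.07,0.1,0,0.0],[0,0,0,0.0375,0.059,0,0.0],[0,0,0,0,0,0,0.0],[0,0,0,0,0,0,0.0],[0,0,0,0,0,0,0.0]],
])

```text
clock: 15.67
position: [0.503, -0.2087, 0.1189]
ee_rot: [0.998, -0.068, -0.001, -0.0]
ft_force: [-0.2, 0.3, -0.4]
grip_width: 0.084
grasp_force: 58.8
```

```bash
python3 - <<'E'
from h import *
import cv2
np.set_printoptions(precision=4,suppress=True)
p9=np.load('w9.npy');M=R.from_quat(p9[3:]).as_matrix();T=p9[:3]+M@np.array([.0615,.0918,0])
s=get_obs(); im=optics.camera('wrist')[:,:,::-1];cv2.imwrite('pics/w10.png',im)
N=R.from_quat(s['ee_rot']).as_matrix();print(s['clock'],s['position'],T,'err tool',N.T@(T-s['position']),N)
p=np.r_[s['position'],s['ee_rot']]
g=im.astype(int).sum(2)//3
for v in (40,70,90): print(v,[int(x) for x in g[v,270:366:2]])
print([int(x) for x in g[100:140,317]])
for v in (113,115,117): print(((wray(p,317,v,s['position'][2]-.0124+.002)-p[:3])@N))
E
```

```text
15.6667 [ 0.503  -0.2087  0.1189] [ 0.5033 -0.2089  0.119 ] err tool [ 0.0004  0.0002 -0.0001] [[ 0.9906 -0.1366 -0.0012]
 [-0.1366 -0.9906  0.0003]
 [-0.0012 -0.0001 -1.    ]]
40 [146, 144, 143, 143, 142, 142, 143, 141, 144, 143, 143, 142, 139, 139, 140, 138, 139, 139, 139, 138, 138, 135, 136, 134, 137, 137, 141, 139, 139, 138, 137, 136, 136, 137, 138, 139, 141, 138, 137, 136, 137, 137, 141, 142, 143, 141, 139, 137]
70 [143, 145, 146, 147, 147, 147, 147, 145, 146, 148, 148, 150, 148, 148, 148, 148, 147, 147, 148, 148, 150, 150, 149, 148, 147, 148, 145, 141, 141, 142, 141, 142, 144, 148, 145, 144, 144, 147, 147, 145, 146, 146, 145, 146, 145, 145, 144, 145]
90 [127, 146, 150, 151, 155, 157, 157, 156, 146, 155, 154, 121, 114, 113, 112, 107, 135, 109, 114, 112, 113, 113, 114, 114, 114, 114, 115, 115, 114, 115, 115, 116, 124, 114, 114, 114, 111, 139, 156, 156, 155, 155, 154, 154, 159, 159, 156, 152]
[101, 80, 61, 61, 68, 69, 70, 71, 85, 139, 144, 145, 143, 143, 137, 138, 189, 203, 213, 217, 217, 217, 216, 217, 217, 216, 217, 217, 216, 215, 217, 217, 216, 216, 217, 217, 217, 216, 215, 216]
[0.0809 0.0003 0.0103]
[0.0802 0.0003 0.0103]
[0.0795 0.0003 0.0103]
```

Call:
send_rows([
  [[0,0,0,0,0,0.03,0.0],[0,0,0,0,0,0.06,0.0],[0,0,0,0.001,0.001,0.07,0.0],[0,0,0,0,0,0.06,0.0],[0,0,0,0,0,0.05,0.0],[0,0,0,0,0,0.04,0.0],[0,0,0,0,0,0.03,0.0],[0,0,0,0,0,0.01,0.0],[0,0,0,0,0,0,0.0],[0,0,0,0,0,0,0.0]],
])

```text
clock: 16.55
position: [0.5034, -0.2101, 0.0497]
ee_rot: [0.998, -0.069, 0.0, 0.0]
ft_force: [0.2, -0.6, -0.7]
grip_width: 0.088
grasp_force: 58.8
```

Call:
send_rows([
  [[0,0,0,0,0,0.006,0.0],[0,0,0,0,0,0,0.0],[0,0,0,0,0,0,0.0]],
])

```text
clock: 16.8
position: [0.5034, -0.2099, 0.0486]
ee_rot: [0.998, -0.069, 0.0, -0.0]
ft_force: [0.0, 0.0, -0.0]
grip_width: 0.083
grasp_force: 58.8
```

Call:
send_rows([
  [[0,0,0,0,-0.003,0.005,0.0],[0,0,0,0,0,0.005,0.0],[0,0,0,0,0,0,0.0],[0,0,0,0,0,0,0.0]],
])

```text
clock: 17.13
position: [0.5032, -0.2092, 0.0462]
ee_rot: [0.998, -0.069, -0.0, -0.0]
ft_force: [0.2, -0.4, -0.1]
grip_width: 0.083
grasp_force: 58.8
```

Call:
send_rows([
  [[0,0,0,0,0,0.004,0.0],[0,0,0,0,0,0,0.0],[0,0,0,0,0,0,0.0]],
])

```text
clock: 17.38
position: [0.5033, -0.2093, 0.0456]
ee_rot: [0.998, -0.069, 0.0, -0.0]
ft_force: [0.3, 0.5, 1.9]
grip_width: 0.083
grasp_force: 59.2
```

Touching at the expected height; one more small press to confirm, then look numerically and release.

Call:
send_rows([
  [[0,0,0,0,0,0.0025,0.0],[0,0,0,0,0,0,0.0],[0,0,0,0,0,0,0.0]],
])

```text
clock: 17.63
position: [0.5034, -0.2094, 0.0455]
ee_rot: [0.998, -0.069, 0.0, -0.0]
ft_force: [-3.8, 2.8, 9.8]
grip_width: 0.084
grasp_force: 59.8
```

Call:
send_rows([
  [[0,0,0,0,0,-0.0015,0.09],[0,0,0,0,0,0,0.11],[0,0,0,0,0,0,0.15],[0,0,0,0,0,0,0.25],[0,0,0,0,0,0,0.35],[0,0,0,0,0,0,0.35],[0,0,0,0,0,-0.02,0.35],[0,0,0,0,0,-0.06,0.35],[0,0,0,0,0,-0.12,0.35],[0,0,0,0,0,-0.15,0.35],[0,0,0,0,0,-0.15,0.35],[0,0,0,0,0,-0.15,0.35],[0,0,0,0,0,0,0.35],[0,0,0,0,0,0,0.35]],
])

```text
clock: 18.8
position: [0.5042, -0.2097, 0.1775]
ee_rot: [0.998, -0.069, 0.002, -0.0]
ft_force: [0.6, 0.5, -1.5]
grip_width: 0.347
grasp_force: 0.0
```

```bash
python3 - <<'E'
from h import *
import cv2
np.set_printoptions(precision=4,suppress=True)
s=get_obs(); im=optics.camera('wrist')[:,:,::-1];cv2.imwrite('pics/w11.png',im)
t=optics.camera('top')[:,:,::-1];cv2.imwrite('pics/top11.png',t)
sc=optics.camera('scene')[:,:,::-1];cv2.imwrite('pics/scene11.png',sc)
p=np.r_[s['position'],s['ee_rot']];print(s['clock'],p,s['grip_width'])
g=im.astype(int).sum(2)//3
# tool -> pixel prediction of stored probe
C=optics.get_calibration('wrist');K=C['intrinsics'];T=C['T_tool_cam'];W=R.from_quat(p[3:]).as_matrix()
seat=np.array([.5034,-.2094,.033])+.012*np.array([-.9906,.1368,0]);ax=np.array([-.9906,.1368,0])
for l,z in ((-.092,.033),(-.07,.038),(-.012,.038),(.048,.042),(.078,.042)):
    q=T[:3,:3].T@(W.T@(np.r_[(seat+l*ax)[:2],z]-p[:3])-T[:3,3]); u,v=K[0,2]+K[0,0]*q[0]/-q[2],K[1,2]-K[1,1]*q[1]/-q[2]
    print(l,round(u,1),round(v,1),[int(x) for x in g[int(round(v))+3,286:350:2]])
print('col317',[int(x) for x in g[60:340:5,317]])
o=cv2.imread('pics/top0.png')
for n,b in (('stand',(260,295,205,262)),('tape',(305,368,170,235)),('marker',(338,362,280,358)),('bottle',(160,212,262,305)),('ctube',(170,200,340,362)),('beaker',(165,205,383,412)),('spanner',(140,160,270,350))):
    a,c,d,e=b;f=lambda z:cv2.cvtColor(np.ascontiguousarray(z[a:c,d:e]),6).astype(np.float64)
    print(n,np.abs(f(o)-f(t)).mean().round(1),np.round(cv2.phaseCorrelate(f(o),f(t)),2) if 0 else cv2.phaseCorrelate(f(o),f(t)))
E
```

```text
18.8 [ 0.5042 -0.2097  0.1775  0.9976 -0.0689  0.0019 -0.0002] 0.3469066463975344
-0.092 316.2 121.7 [248, 248, 247, 247, 246, 178, 137, 142, 143, 101, 81, 147, 127, 153, 186, 218, 207, 175, 145, 143, 144, 94, 142, 143, 138, 152, 245, 246, 246, 246, 247, 247]
-0.07 316.2 153.6 [247, 246, 246, 246, 243, 239, 132, 137, 138, 108, 129, 142, 121, 156, 187, 216, 202, 172, 143, 138, 138, 99, 137, 138, 131, 204, 243, 245, 245, 245, 246, 245]
-0.012 316.3 230.5 [236, 240, 240, 239, 236, 169, 129, 128, 128, 132, 129, 132, 115, 99, 101, 104, 103, 100, 97, 122, 129, 128, 129, 128, 128, 127, 127, 128, 128, 129, 130, 125]
0.048 316.4 302.9 [122, 122, 124, 84, 67, 67, 66, 62, 68, 69, 91, 99, 101, 99, 105, 105, 102, 98, 99, 98, 94, 71, 67, 66, 64, 66, 66, 70, 120, 123, 124, 116]
0.078 316.4 335.2 [85, 86, 87, 80, 68, 66, 67, 61, 61, 60, 62, 59, 61, 62, 61, 60, 60, 59, 61, 60, 61, 62, 59, 60, 65, 67, 67, 70, 85, 86, 87, 84]
col317 [142, 142, 148, 152, 154, 151, 153, 151, 140, 147, 65, 144, 147, 218, 218, 218, 216, 217, 215, 212, 212, 211, 211, 210, 210, 207, 206, 204, 204, 202, 199, 198, 196, 195, 115, 103, 103, 103, 103, 103, 102, 103, 101, 102, 100, 101, 103, 102, 93, 102, 99, 105, 102, 103, 104, 60]
stand 9.1 ((0.01276727569898739, 0.07315260044288863), 0.7774116110953122)
tape 8.0 ((0.020231218909039228, -0.004186305323358397), 1.0057272167982667)
marker 7.3 ((0.056454023633868644, -0.039741268231127336), 0.9836450392787782)
bottle 7.3 ((0.5303466683433804, -0.029753148940823593), 0.9985395977229861)
ctube 6.8 ((-0.0012182520949401976, -0.012663897498589094), 0.9811568407264545)
beaker 7.9 ((0.010483726945073712, -0.01302115377509594), 1.022533916796884)
spanner 7.7 ((0.0077770054251189435, -0.03321727388537887), 1.007170881601749)
```

```bash
python3 -c "from workcell import job; print(job.hand_in())"
```

```text
the job is handed in; nothing more can be done
None
```

I drew the probe from the stand, laid it on the bench, took it again by the shank, seated it in the cradle with its head in the wide pocket and handed the job in at about 19 s; camera comparison showed the stand unmoved and the other things in place, apart from a half-pixel shift at the wash bottle, which the arm never went near and which I did not look into.

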